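# Cover the laboratory heating bath with its lid

## Task

Cover the round heating bath: pick up the wide steel lid by its black knob and set it on the bath's rim, so that it sits fully down on the rim all round, level and centred, and let go of it. Set it down gently instead of dropping it, and leave the small blue lid and the glass beaker where they stand.

Things in the scene. Friction and masses are not known exactly. Their poses are not given: they have to be found in the camera images.
- lid_knob (a point): Steel lid, loose on the bench, 0.25 to 0.5 kg: round plate 160 mm across, 5 mm thick; a locating disc beneath, 104 mm across, 8 mm deep, on which it stands; an upright black cylindrical knob on top in the middle, 32 mm across, 40 mm tall. Point: middle of the knob, on the axis, 20 mm above the plate's top, 33 mm above the disc's underside. z: the lid's axis, up.
- bath_rim (a point): Fixed bath: open round steel basin in a white housing 180 mm across, a blue control box low on one side (to 127 mm from the axis). Flat steel rim 148 mm across, opening 124 mm, 100 mm above the bench. Point: centre of the mouth, level with the rim's top; z up. Lid home: its disc hangs in the opening with 10 mm play all round, the plate lies on the rim, the knob point is 25 mm above this.
- spare_knob (a point): A smaller blue plastic lid with a white knob, which does not fit the bath and must be left where it lies: plate 100 mm across, knob 28 mm across, 48 mm tall over all. This point is the middle of its knob, 30.5 mm above the bench.
- beaker_center (a point): Empty clear glass beaker, 68 mm across, 90 mm tall, beyond the lids and the bath as seen from the robot, near a yellow tube rack fixed to the bench; to be left where it stands. Point: its centre, 45 mm above the bench.
There are look-alikes about, which are no part of the job. What is shaped like the part that bears lid_knob but green or orange is not meant. What is shaped like the part that bears bath_rim but turquoise is not meant.

How it is judged:
At the end, for the whole second after the job is handed in: The steel lid rests on the bath's rim, released and at rest: centred within 13 mm, its knob point within 3 mm of the seated height (25 mm above the rim), level within about 10 degrees. The small blue lid and the beaker are within 30 mm of where they started (horizontal distance between lid_knob and bath_rim below 0.013 m and z of lid_knob in the frame of bath_rim between 0.021 and 0.028 m and angle between lid_knob's own z axis and vertical below 0.17 rad and linear speed of lid below 0.02 m/s and distance of each of spare_knob, beaker_center from where it was at the start of the episode below 0.03 m); the robot touches nothing.
It fails at once if the small blue lid is moved from its place (by more than 30 mm) (distance of spare_knob from where it was at the start of the episode above 0.03 m).
It fails at once if the beaker is moved from its place (by more than 30 mm) (distance of beaker_center from where it was at the start of the episode above 0.03 m).
It fails at once if the steel lid is dropped (falls free, faster than 0.7 m/s, as from more than about 25 mm) (contact force between lid and anything else below 0.05 N and linear speed of lid above 0.7 m/s).
It also fails if it takes over 42 s, if anything falls off the work surface, if the arm or the gripper's body presses on something with over 40 N, if the wrist force passes 120 N, or if a joint passes its speed limit or range.

## Robot

A 6-joint arm with a two-finger parallel gripper is mounted at the origin on the work surface. World frame = base frame: x ahead of the robot, y to its left, z up, the work surface at z = 0. Lengths are in m, angles in rad, forces in N, time in s.
With the tool pointing down it reaches from about 0.4 to 0.825 m from the base axis. Payload 7 kg.
Tool frame: the origin (TCP) lies at the very end of the fingers, on their centre line; the grasp point (between the pads) lies 19 mm behind it; z points along the fingers, y is the line along which they close (so a half turn about z gives the same grasp; the last joint's range is limited). The gripper opens to 88 mm and grips with 3 to 60 N. Pads are 19 mm wide; open, the fingers measure 130 mm over their backs; the gripper's body (78 mm by 193 mm) begins 47 mm behind the grasp point.
Start: joints at [-0.818, 0.359, 0.012, 0, -1.224, -0.288], TCP at [0.303, -0.603, 0.227] pointing down, gripper open.
Joint ranges: [-3.07, 3.07], [-1.43, 2.12], [-1.02, 1.25], [-3.03, 1.67], [-3.05, -0], [-3.03, 3.03]. Speed limits (rad/s): [2.39, 2.39, 3.01, 3.14, 3.14, 3.14].

## Interface

Orientations are given as [roll, pitch, yaw] about the fixed x, y, z axes, in that order (R = Rz(yaw) Ry(pitch) Rx(roll)).
In Python, from station import arm gives the robot as it stands. The module is installed in compiled form; this text tells all that it offers.
- The arm moves only by the shell command python3 -m crank 'ROWS' [FORCE]. ROWS is JSON, a list of rows, each an object of numbers: "dx", "dy", "dz": the shift along the world's x, y, z in m; "twist": the turn about the world's z in degrees; "grip": the opening, from -1 (shut) to 1 (fully open). A call has exactly 5 rows; each row is the pose to reach, as a shift and turn from the pose commanded when the call began; what a row does not reach only later rows make up. A row lasts 1/12 s, in which the tool goes at most 41.7 mm and 7.16 degrees, less where a joint would pass 70% of its speed; a pose out of reach is approached as far as the arm can. A call with a gripper value outside its range is refused whole. The fingers move at their own pace and stop on an object; FORCE is the grip in N (left out, the last holds). Time passes only in rows, so rows that repeat a pose let the fingers close, or fill a call up. It gives the time, the measured TCP pose, the force, the opening and the grip force at its end, in the units of the state.
- arm.get_state(): the state, without advancing time (a new reading comes with each control period).
- arm.grab_frame(name): name is "side" or "top"; returns the picture (384x512x3 uint8, red, green, blue); there is no depth.
- arm.get_calibration(name): a dict with "fx", "fy", "cx", "cy" (pixels), "cam_to_world" (4x4, takes a point from camera to world coordinates). Camera axes: x right, y down, z forward; pixel columns grow to the right and rows downward; lengths in m; the calibration is good to about 2 mm. A picture is of the moment at which its call begins. get_calibration takes no time and is no camera call.
- arm.job_done(): hands the job in; it is judged then, once.
The state is a dict: "t": time; "q": joint angles; "qd": joint speeds; "joint_efforts": joint torques, N m; "eef_pos": TCP position; "ee_rot": TCP orientation; "force": force on the tool from outside, world axes, zero at the start; "moment": the same for the moment, N m; "width": finger opening in m; "gripper_force": force on a finger pad.
Only numpy, scipy, OpenCV 4.12 (cv2) and the standard library are available. Lean on these libraries where they do the work, as an engineer would, in place of code of your own. Each camera call takes 0.05 s, during which the arm holds its last target. There are 200 camera calls.

## Working session

There is one attempt and no reset: what is moved stays moved. The work goes in short steps, Python scripts to look and compute and a shell command to move; the robot and the scene stay as the last step left them, time stands still between calls to the robot, and variables do not carry over. Pictures are saved under pics/ and viewed, at most 10 in all, crops included, and the job is handed in when it is done.

```bash
mkdir -p pics; cat > h.py <<'E'
import numpy as np, cv2
from station import arm
def ray(cam,u,v):
    c=arm.get_calibration(cam);T=np.array(c["cam_to_world"])
    d=T[:3,:3]@np.array([(u-c["cx"])/c["fx"],(v-c["cy"])/c["fy"],1]);return T[:3,3],d
def onz(cam,u,v,z):
    o,d=ray(cam,u,v);return o+d*(z-o[2])/d[2]
def proj(cam,p):
    c=arm.get_calibration(cam);q=np.linalg.inv(np.array(c["cam_to_world"]))@np.r_[p,1]
    return c["fx"]*q[0]/q[2]+c["cx"],c["fy"]*q[1]/q[2]+c["cy"]
E
python3 - <<'E'
from h import *
for n in("top","side"):
    f=arm.grab_frame(n);cv2.imwrite(f"pics/{n}0.png",f[:,:,::-1]);c=arm.get_calibration(n);print(n,c["fx"],np.round(c["cam_to_world"],3))
s=arm.get_state();print(s["t"],s["eef_pos"],s["ee_rot"],s["width"])
E
```

```text
top 398.5048954813141 [[ 0.024 -0.984  0.175  0.37 ]
 [-0.999 -0.019  0.03   0.107]
 [-0.026 -0.176 -0.984  1.172]
 [ 0.     0.     0.     1.   ]]
side 493.44153204255923 [[-0.969 -0.147  0.199  0.333]
 [-0.247  0.59  -0.769  1.065]
 [-0.004 -0.794 -0.608  0.841]
 [ 0.     0.     0.     1.   ]]
0.1 [ 0.3023713  -0.60301009  0.22573713] [ 3.14013421e+00 -1.14944561e-04 -2.67689216e+00] 0.08767839400954526
```

View pics/top0.png

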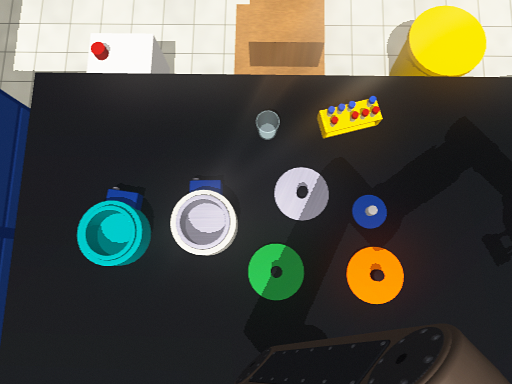

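View pics/side0.png

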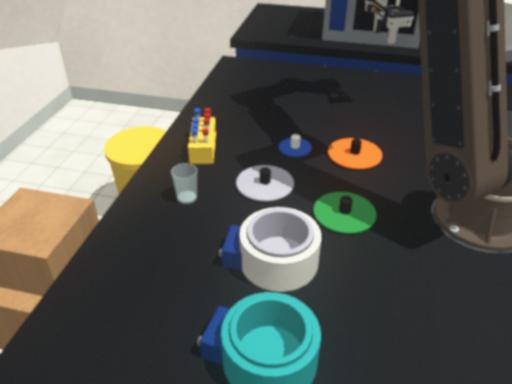

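The top view shows the steel lid at about (302,193), the white bath at (204,221), the blue lid at (370,211) and the beaker at (267,124). The side view shows the lid at (265,182) and the bath at (280,240). I'll measure both with masks next.

```bash
python3 - <<'E'
from h import *
def blob(m,near):
    n,l,s,c=cv2.connectedComponentsWithStats(m.astype(np.uint8),connectivity=4)
    i=1+np.argmin([np.hypot(*(c[k]-near))+(999 if s[k,4]<15 else 0) for k in range(1,n)]);return (l==i).astype(np.uint8),c[i],s[i]
def ell(m):
    k=max(cv2.findContours(m,cv2.RETR_EXTERNAL,cv2.CHAIN_APPROX_NONE)[0],key=cv2.contourArea);return cv2.fitEllipse(cv2.convexHull(k))
for n,L,B in(("top",(302,193),(204,221)),("side",(265,182),(280,240))):
    f=cv2.imread(f"pics/{n}0.png").astype(int);hi=f.max(2);lo=f.min(2)
    m=(lo>90)&(hi-lo<40)
    b,c,s=blob(m,L);e=ell(b);p=onz(n,*e[0],.013);print(n,"plate",np.round(e[0],1),np.round(e[1],1),s[:5],p.round(4))
    d,c,s=blob((hi<60),L);print(" knob",c.round(1),s,onz(n,*c,.033).round(4))
    b,c,s=blob(m,B);e=ell(b);print(" bath",np.round(e[0],1),np.round(e[1],1),s,onz(n,*e[0],.1).round(4))
    x,y=B;crop=f[y-60:y+60,x-60:x+60].astype(np.uint8);x,y=L;cr2=f[y-60:y+60,x-60:x+60].astype(np.uint8)
    im=cv2.resize(np.hstack([crop,cr2]),(800,400),interpolation=cv2.INTER_NEAREST);cv2.imwrite(f"pics/c{n}.png",im)
a=[cv2.resize(cv2.imread(f"pics/c{n}.png"),(600,300)) for n in("top","side")];cv2.imwrite("pics/c.png",np.vstack(a))
E
```

```text
top plate [301.  193.4] [53.1 54.6] [ 274  167   55   54 2185] [ 0.5677 -0.0021  0.013 ]
 knob [301.8 191.5] [297 186  11  12 100] [ 0.57   -0.0024  0.033 ]
 bath [203.4 222.5] [66.  67.9] [ 170  190   68   66 3535] [0.4678 0.2687 0.1   ]
side plate [264.3 182.8] [36.6 58.6] [ 235  165   59   37 1542] [0.567  0.0036 0.013 ]
 knob [264.7 175.4] [261 169   9  14 114] [ 0.5678 -0.0039  0.033 ]
 bath [279.6 248. ] [87.5 88.5] [ 239  206   83   86 5914] [0.46   0.3287 0.1   ]
```

View pics/c.png

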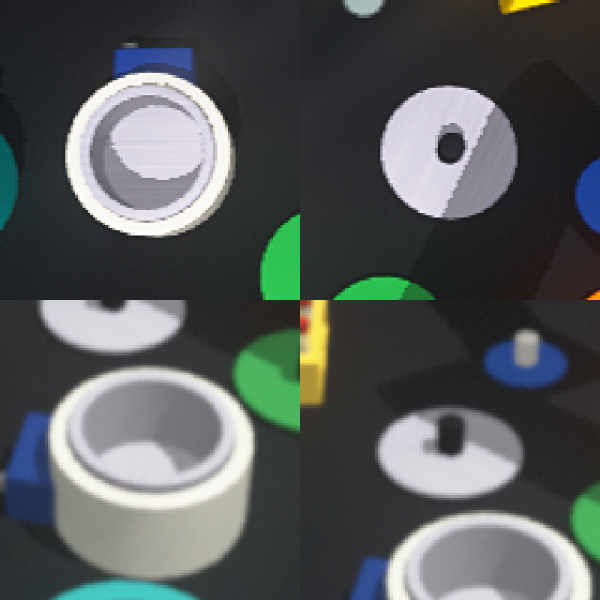

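The crops show a bluish-grey rim inside the cream housing in both views, and the lid half in shadow with its knob clear. I'll refine the rim from its colour and check where the neighbours are.

```bash
python3 - <<'E'
from h import *
for n,B in(("top",(204,221)),("side",(280,240))):
    f=cv2.imread(f"pics/{n}0.png").astype(int);hi=f.max(2);lo=f.min(2)
    m=((lo>70)&(hi-lo<60)&(f[:,:,0]>=f[:,:,2])).astype(np.uint8)
    w=np.zeros_like(m);cv2.circle(w,B,46,1,-1);m&=w;m=cv2.morphologyEx(m,cv2.MORPH_OPEN,np.ones((2,2),np.uint8))
    k=max(cv2.findContours(m,cv2.RETR_EXTERNAL,cv2.CHAIN_APPROX_NONE)[0],key=cv2.contourArea)
    P=np.array([onz(n,*q[0],.1)[:2] for q in cv2.convexHull(k)],np.float32)*1000
    print(n,cv2.boundingRect(k),cv2.fitEllipse(P),cv2.minEnclosingCircle(P))
print("spare",onz("top",371,210,.048),"beaker",onz("top",267,125,.05),"green",onz("top",276,271,.05))
E
```

```text
top (177, 196, 54, 54) ((468.538818359375, 268.8679504394531), (145.87245178222656, 147.14967346191406), 106.57901763916016) ((468.6802978515625, 268.9050598144531), 73.92867279052734)
side (248, 210, 66, 48) ((467.01885986328125, 279.73785400390625), (144.67889404296875, 151.0632781982422), 11.157047271728516) ((465.9798889160156, 279.3193054199219), 75.5216064453125)
spare [ 0.51815185 -0.19558286  0.048     ] beaker [0.76356177 0.10164469 0.05      ] green [0.3431459 0.0695057 0.05     ]
```

Rim diameter comes out near 148 mm, which matches. I'll use bath (0.468, 0.270) and lid (0.568, -0.001), and move above the lid.

```bash
R='[{"dx":0.016,"dy":0.036}]'
python3 -m crank '[{"dx":0.016,"dy":0.036,"grip":1},{"dx":0.032,"dy":0.072,"grip":1},{"dx":0.048,"dy":0.108,"grip":1},{"dx":0.064,"dy":0.144,"grip":1},{"dx":0.08,"dy":0.18,"grip":1}]'
python3 -m crank '[{"dx":0.016,"dy":0.036,"grip":1},{"dx":0.032,"dy":0.072,"grip":1},{"dx":0.048,"dy":0.108,"grip":1},{"dx":0.064,"dy":0.144,"grip":1},{"dx":0.08,"dy":0.18,"grip":1}]'
python3 -m crank '[{"dx":0.016,"dy":0.036,"grip":1},{"dx":0.032,"dy":0.072,"grip":1},{"dx":0.048,"dy":0.108,"grip":1},{"dx":0.064,"dy":0.144,"grip":1},{"dx":0.08,"dy":0.18,"grip":1}]'
python3 -m crank '[{"dx":0.016,"dy":0.03,"grip":1},{"dx":0.026,"dy":0.062,"grip":1},{"dx":0.026,"dy":0.062,"grip":1},{"dx":0.026,"dy":0.062,"grip":1},{"dx":0.026,"dy":0.062,"grip":1}]'
```

```text
invalid input at $[0]: expected keys dx, dy, dz, twist, grip
invalid input at $[0]: expected keys dx, dy, dz, twist, grip
invalid input at $[0]: expected keys dx, dy, dz, twist, grip
invalid input at $[0]: expected keys dx, dy, dz, twist, grip
```

```bash
python3 -m crank '[{"dx":0.016,"dy":0.036,"dz":0,"twist":0,"grip":1},{"dx":0.032,"dy":0.072,"dz":0,"twist":0,"grip":1},{"dx":0.048,"dy":0.108,"dz":0,"twist":0,"grip":1},{"dx":0.064,"dy":0.144,"dz":0,"twist":0,"grip":1},{"dx":0.08,"dy":0.18,"dz":0,"twist":0,"grip":1}]'
python3 -m crank '[{"dx":0.016,"dy":0.036,"dz":0,"twist":0,"grip":1},{"dx":0.032,"dy":0.072,"dz":0,"twist":0,"grip":1},{"dx":0.048,"dy":0.108,"dz":0,"twist":0,"grip":1},{"dx":0.064,"dy":0.144,"dz":0,"twist":0,"grip":1},{"dx":0.08,"dy":0.18,"dz":0,"twist":0,"grip":1}]'
```

```text
t: 0.52
eef_pos: [0.3826, -0.4216, 0.2261]
ee_rot: [3.141, -0.0, -2.677]
force: [1.2, 0.6, 0.6]
width: 0.0871
gripper_force: 0.0
t: 0.93
eef_pos: [0.4627, -0.2415, 0.2265]
ee_rot: [3.141, 0.0, -2.677]
force: [1.0, -0.7, 0.3]
width: 0.0872
gripper_force: 0.0
```

```bash
python3 -m crank '[{"dx":0.016,"dy":0.036,"dz":0,"twist":0,"grip":1},{"dx":0.032,"dy":0.072,"dz":0,"twist":0,"grip":1},{"dx":0.048,"dy":0.108,"dz":0,"twist":0,"grip":1},{"dx":0.064,"dy":0.144,"dz":0,"twist":0,"grip":1},{"dx":0.08,"dy":0.18,"dz":0,"twist":0,"grip":1}]'
python3 -m crank '[{"dx":0.013,"dy":0.03,"dz":0,"twist":0,"grip":1},{"dx":0.025,"dy":0.06,"dz":0,"twist":0,"grip":1},{"dx":0.025,"dy":0.06,"dz":-0.035,"twist":0,"grip":1},{"dx":0.025,"dy":0.06,"dz":-0.07,"twist":0,"grip":1},{"dx":0.025,"dy":0.06,"dz":-0.1,"twist":0,"grip":1}]'
python3 - <<'E'
from h import *
f=arm.grab_frame("side");cv2.imwrite("pics/s1.png",cv2.resize(f[80:280,180:380,::-1],(600,600)))
print(arm.get_state()["eef_pos"])
E
```

```text
t: 1.35
eef_pos: [0.5427, -0.0614, 0.2265]
ee_rot: [3.141, -0.0, -2.677]
force: [1.3, -0.6, -0.6]
width: 0.0877
gripper_force: 0.0
t: 1.77
eef_pos: [0.567, -0.0025, 0.1246]
ee_rot: [3.141, -0.0, -2.676]
force: [-0.5, -0.5, -0.3]
width: 0.0878
gripper_force: 0.0
[ 0.56329992 -0.0034153   0.11850833]
```

View pics/s1.png

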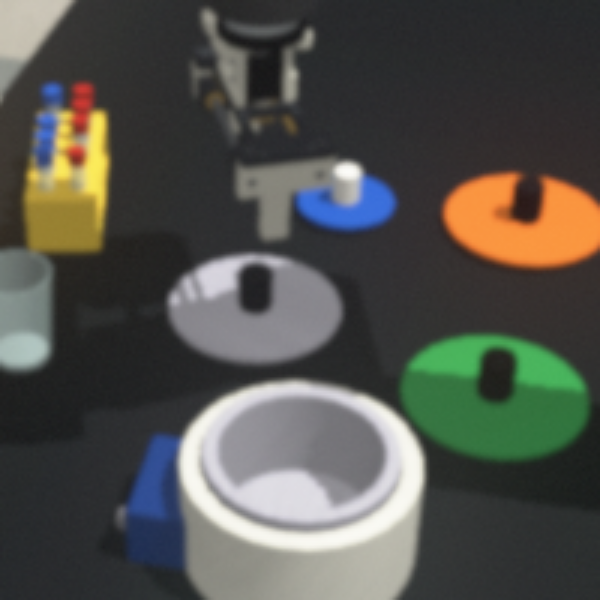

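The tool is over the lid, with the near finger's tip at crop pixel (275,238), which is full-frame (272,159), and the knob at (256,288). I'll check this against the projection and whether the pose has settled.

```bash
python3 -m crank '[{"dx":0,"dy":0,"dz":-0.02,"twist":0,"grip":1},{"dx":0,"dy":0,"dz":-0.02,"twist":0,"grip":1},{"dx":0,"dy":0,"dz":-0.02,"twist":0,"grip":1},{"dx":0,"dy":0,"dz":-0.02,"twist":0,"grip":1},{"dx":0,"dy":0,"dz":-0.02,"twist":0,"grip":1}]'
python3 - <<'E'
from h import *
p=np.array([.5633,-.0034,.1185]);t=np.array([-.45,.893,0])
for k in(-.055,0,.055):print(np.round(proj("side",p+k*t),1))
print("knob",np.round(proj("side",[.568,-.001,.033]),1),np.round(proj("top",[.568,-.001,.033]),1))
f=arm.grab_frame("side");cv2.imwrite("pics/s2.png",cv2.resize(f[90:230,170:350,::-1],(771,600),interpolation=cv2.INTER_CUBIC))
print(arm.get_state()["eef_pos"])
E
```

```text
t: 2.23
eef_pos: [0.5685, -0.0032, 0.1083]
ee_rot: [-3.141, 0.002, -2.677]
force: [-0.4, 0.3, -0.3]
width: 0.0877
gripper_force: 0.0
[261.9 138.9]
[266.8 149.8]
[272.  161.4]
knob [264.4 176. ] [301.3 192.1]
[ 0.56839491 -0.00325544  0.10819547]
```

View pics/s2.png

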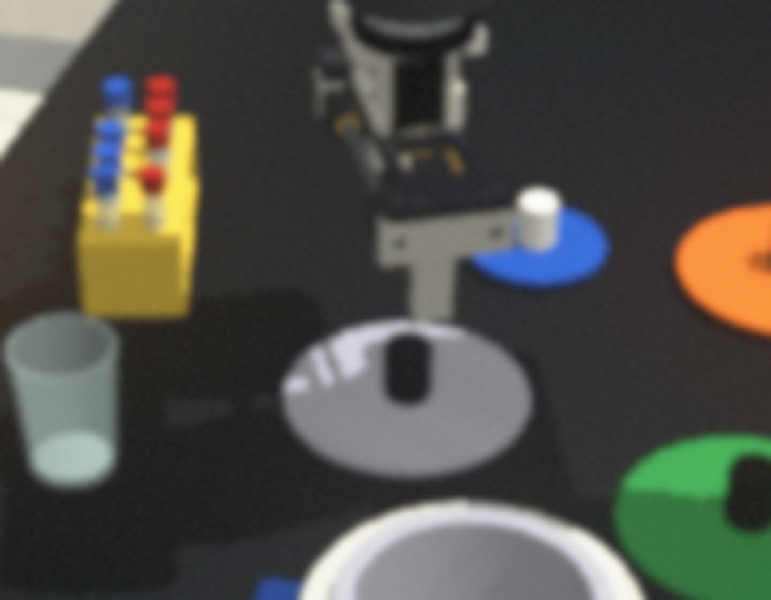

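The projection agrees with the image: predicted near fingertip (272,161), seen at about (272,160). Lowering and gripping.

```bash
python3 -m crank '[{"dx":0,"dy":0.002,"dz":-0.025,"twist":0,"grip":1},{"dx":0,"dy":0.002,"dz":-0.045,"twist":0,"grip":1},{"dx":0,"dy":0.002,"dz":-0.065,"twist":0,"grip":1},{"dx":0,"dy":0.002,"dz":-0.077,"twist":0,"grip":1},{"dx":0,"dy":0.002,"dz":-0.085,"twist":0,"grip":1}]'
python3 -m crank '[{"dx":0,"dy":0,"dz":0,"twist":0,"grip":1},{"dx":0,"dy":0,"dz":0,"twist":0,"grip":0.2},{"dx":0,"dy":0,"dz":0,"twist":0,"grip":-0.1},{"dx":0,"dy":0,"dz":0,"twist":0,"grip":-0.3},{"dx":0,"dy":0,"dz":0,"twist":0,"grip":-0.5}]' 40
python3 -m crank '[{"dx":0,"dy":0,"dz":0,"twist":0,"grip":-0.8},{"dx":0,"dy":0,"dz":0,"twist":0,"grip":-1},{"dx":0,"dy":0,"dz":0,"twist":0,"grip":-1},{"dx":0,"dy":0,"dz":0,"twist":0,"grip":-1},{"dx":0,"dy":0,"dz":0,"twist":0,"grip":-1}]' 40
```

```text
t: 2.7
eef_pos: [0.5674, -0.0015, 0.0211]
ee_rot: [3.141, -0.0, -2.677]
force: [0.7, -0.6, 0.5]
width: 0.0875
gripper_force: 0.0
t: 3.12
eef_pos: [0.5681, -0.0012, 0.0225]
ee_rot: [-3.141, 0.002, -2.677]
force: [0.2, -0.3, 0.2]
width: 0.0664
gripper_force: 0.0
t: 3.53
eef_pos: [0.5676, -0.0015, 0.0216]
ee_rot: [-3.141, 0.0, -2.677]
force: [0.4, -0.8, 0.5]
width: 0.033
gripper_force: 0.9
```

```bash
python3 -m crank '[{"dx":0,"dy":0,"dz":0,"twist":0,"grip":-1},{"dx":0,"dy":0,"dz":0,"twist":0,"grip":-1},{"dx":0,"dy":0,"dz":0,"twist":0,"grip":-1},{"dx":0,"dy":0,"dz":0,"twist":0,"grip":-1},{"dx":0,"dy":0,"dz":0,"twist":0,"grip":-1}]' 40
python3 -m crank '[{"dx":0,"dy":0,"dz":0.005,"twist":0,"grip":-1},{"dx":0,"dy":0,"dz":0.012,"twist":0,"grip":-1},{"dx":0,"dy":0,"dz":0.022,"twist":0,"grip":-1},{"dx":0,"dy":0,"dz":0.032,"twist":0,"grip":-1},{"dx":0,"dy":0,"dz":0.04,"twist":0,"grip":-1}]' 40
```

```text
t: 3.95
eef_pos: [0.5676, -0.0015, 0.0216]
ee_rot: [-3.141, 0.0, -2.677]
force: [0.7, -1.5, 0.5]
width: 0.0315
gripper_force: 40.0
t: 4.37
eef_pos: [0.5679, -0.0012, 0.0631]
ee_rot: [-3.141, 0.001, -2.677]
force: [0.5, -0.5, -4.7]
width: 0.0311
gripper_force: 40.0
```

The lid is held: 40 N grip, 0.031 m opening, about 4.7 N of weight. Raising it and carrying it to the bath.

```bash
python3 -m crank '[{"dx":0,"dy":0,"dz":0.02,"twist":0,"grip":-1},{"dx":0,"dy":0,"dz":0.045,"twist":0,"grip":-1},{"dx":0,"dy":0,"dz":0.07,"twist":0,"grip":-1},{"dx":0,"dy":0,"dz":0.095,"twist":0,"grip":-1},{"dx":0,"dy":0,"dz":0.11,"twist":0,"grip":-1}]'
python3 -m crank '[{"dx":-0.004,"dy":0.01,"dz":0,"twist":0,"grip":-1},{"dx":-0.011,"dy":0.03,"dz":0,"twist":0,"grip":-1},{"dx":-0.02,"dy":0.054,"dz":0,"twist":0,"grip":-1},{"dx":-0.03,"dy":0.08,"dz":0,"twist":0,"grip":-1},{"dx":-0.039,"dy":0.106,"dz":0,"twist":0,"grip":-1}]'
python3 -m crank '[{"dx":-0.01,"dy":0.027,"dz":0,"twist":0,"grip":-1},{"dx":-0.02,"dy":0.054,"dz":0,"twist":0,"grip":-1},{"dx":-0.03,"dy":0.08,"dz":0,"twist":0,"grip":-1},{"dx":-0.039,"dy":0.106,"dz":0,"twist":0,"grip":-1},{"dx":-0.047,"dy":0.128,"dz":0,"twist":0,"grip":-1}]'
python3 -m crank '[{"dx":-0.006,"dy":0.016,"dz":0,"twist":0,"grip":-1},{"dx":-0.011,"dy":0.028,"dz":0,"twist":0,"grip":-1},{"dx":-0.014,"dy":0.036,"dz":0,"twist":0,"grip":-1},{"dx":-0.014,"dy":0.036,"dz":0,"twist":0,"grip":-1},{"dx":-0.014,"dy":0.036,"dz":0,"twist":0,"grip":-1}]'
```

```text
t: 4.78
eef_pos: [0.5684, -0.0013, 0.1755]
ee_rot: [-3.141, 0.004, -2.676]
force: [0.5, -0.1, -4.1]
width: 0.0313
gripper_force: 40.0
t: 5.2
eef_pos: [0.5271, 0.1056, 0.1713]
ee_rot: [3.141, -0.001, -2.678]
force: [0.2, 0.3, -4.3]
width: 0.0317
gripper_force: 40.0
t: 5.62
eef_pos: [0.48, 0.2342, 0.1713]
ee_rot: [3.141, -0.0, -2.676]
force: [0.4, -0.7, -3.9]
width: 0.0314
gripper_force: 40.0
t: 6.03
eef_pos: [0.4672, 0.2685, 0.1714]
ee_rot: [-3.141, -0.001, -2.676]
force: [0.8, -0.4, -5.2]
width: 0.0315
gripper_force: 40.0
```

```bash
python3 -m crank '[{"dx":0.001,"dy":0.001,"dz":-0.012,"twist":0,"grip":-1},{"dx":0.001,"dy":0.001,"dz":-0.024,"twist":0,"grip":-1},{"dx":0.001,"dy":0.001,"dz":-0.036,"twist":0,"grip":-1},{"dx":0.001,"dy":0.001,"dz":-0.044,"twist":0,"grip":-1},{"dx":0.001,"dy":0.001,"dz":-0.044,"twist":0,"grip":-1}]'
python3 - <<'E'
from h import *
f=arm.grab_frame("side");cv2.imwrite("pics/s3.png",cv2.resize(f[150:300,200:360,::-1],(640,600),interpolation=cv2.INTER_CUBIC))
p=arm.get_state()["eef_pos"];print(p)
def box(c,r):
    a=np.linspace(0,6.283,90);P=np.array([proj("side",[c[0]+r*np.cos(t),c[1]+r*np.sin(t),c[2]]) for t in a]);P=(P-[200,150])*4
    return P.min(0).round(),P.max(0).round()
print("plate top expect",box([p[0],p[1],p[2]-.0086],.08));print("housing@.1",box([.468,.270,.1],.09),"@.095",box([.468,.270,.092],.09))
E
```

```text
t: 6.45
eef_pos: [0.4679, 0.268, 0.1258]
ee_rot: [-3.141, -0.003, -2.678]
force: [-0.5, -0.6, -3.8]
width: 0.0313
gripper_force: 40.0
[0.46835429 0.26849701 0.12685112]
plate top expect (array([180., 197.]), array([474., 394.]))
housing@.1 (array([162., 212.]), array([490., 435.])) @.095 (array([163., 222.]), array([489., 446.]))
```

View pics/s3.png

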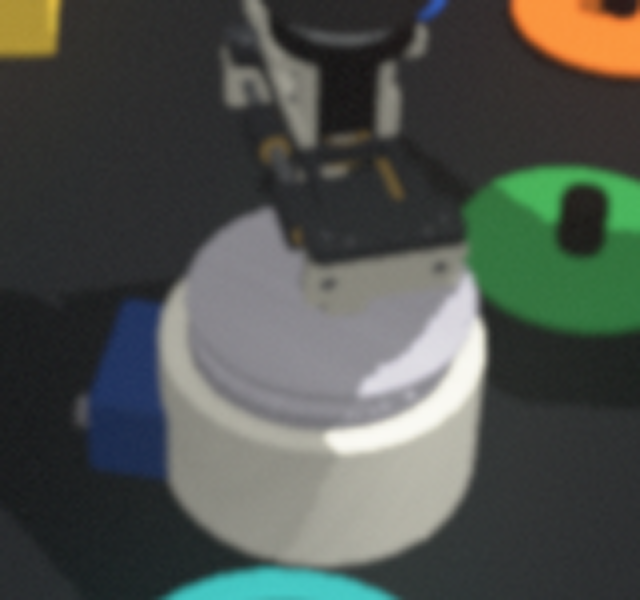

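The lid is level over the bath. Its plate spans columns 187–479 and the housing 158–488, so it sits about 4–5 mm too far toward -x, and slightly short in y. I'll shift it by +4 mm in x and y while lowering.

```bash
python3 -m crank '[{"dx":0.004,"dy":0.004,"dz":0,"twist":0,"grip":-1},{"dx":0.004,"dy":0.004,"dz":-0.003,"twist":0,"grip":-1},{"dx":0.004,"dy":0.004,"dz":-0.006,"twist":0,"grip":-1},{"dx":0.004,"dy":0.004,"dz":-0.009,"twist":0,"grip":-1},{"dx":0.004,"dy":0.004,"dz":-0.01,"twist":0,"grip":-1}]'
python3 -m crank '[{"dx":0,"dy":0,"dz":-0.001,"twist":0,"grip":-1},{"dx":0,"dy":0,"dz":-0.002,"twist":0,"grip":-1},{"dx":0,"dy":0,"dz":-0.003,"twist":0,"grip":-1},{"dx":0,"dy":0,"dz":-0.003,"twist":0,"grip":-1},{"dx":0,"dy":0,"dz":-0.003,"twist":0,"grip":-1}]'
```

```text
t: 6.92
eef_pos: [0.4723, 0.2734, 0.1171]
ee_rot: [-3.142, -0.001, -2.677]
force: [-0.8, -0.8, -4.4]
width: 0.031
gripper_force: 40.0
t: 7.33
eef_pos: [0.4725, 0.2736, 0.1146]
ee_rot: [-3.142, -0.0, -2.677]
force: [0.1, 1.0, -4.4]
width: 0.0315
gripper_force: 40.0
```

Still hanging freely; the disc is already inside the opening. I'll lower it the last millimetres.

```bash
python3 -m crank '[{"dx":0,"dy":0,"dz":-0.0005,"twist":0,"grip":-1},{"dx":0,"dy":0,"dz":-0.001,"twist":0,"grip":-1},{"dx":0,"dy":0,"dz":-0.0015,"twist":0,"grip":-1},{"dx":0,"dy":0,"dz":-0.0015,"twist":0,"grip":-1},{"dx":0,"dy":0,"dz":-0.0015,"twist":0,"grip":-1}]'
python3 - <<'E'
from h import *
f=arm.grab_frame("side");cv2.imwrite("pics/s4.png",cv2.resize(f[150:300,200:360,::-1],(640,600),interpolation=cv2.INTER_CUBIC))
s=arm.get_state();print(s["eef_pos"],s["force"])
E
```

```text
t: 7.75
eef_pos: [0.4726, 0.2737, 0.1136]
ee_rot: [3.141, 0.001, -2.677]
force: [-3.7, -1.1, 4.2]
width: 0.0315
gripper_force: 40.0
[0.4726123  0.27370668 0.11360629] [-3.57826296  0.21689359  4.67091369]
```

View pics/s4.png

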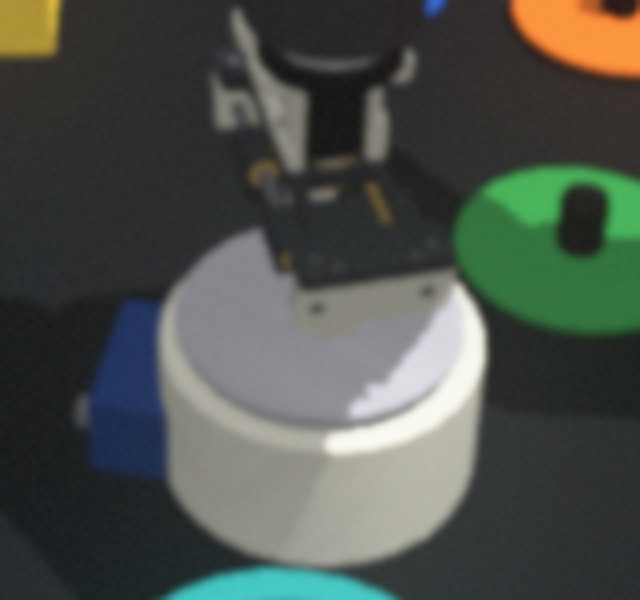

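The lid sits on the rim at the predicted height of 0.1136, with the contact force up to about +4 N. The plate spans columns 175–465 against the housing's 158–488, so it's centred to about 2 mm. Releasing gently.

```bash
python3 -m crank '[{"dx":0,"dy":0,"dz":0,"twist":0,"grip":-0.2},{"dx":0,"dy":0,"dz":0,"twist":0,"grip":-0.1},{"dx":0,"dy":0,"dz":0,"twist":0,"grip":0},{"dx":0,"dy":0,"dz":0,"twist":0,"grip":0.3},{"dx":0,"dy":0,"dz":0,"twist":0,"grip":0.6}]' 10
python3 -m crank '[{"dx":0,"dy":0,"dz":0,"twist":0,"grip":0.8},{"dx":0,"dy":0,"dz":0,"twist":0,"grip":0.8},{"dx":0,"dy":0,"dz":0,"twist":0,"grip":0.8},{"dx":0,"dy":0,"dz":0.01,"twist":0,"grip":0.8},{"dx":0,"dy":0,"dz":0.025,"twist":0,"grip":0.8}]'
python3 -m crank '[{"dx":0,"dy":0,"dz":0.03,"twist":0,"grip":0.8},{"dx":0,"dy":0,"dz":0.06,"twist":0,"grip":0.8},{"dx":0,"dy":0,"dz":0.09,"twist":0,"grip":0.8},{"dx":0,"dy":0,"dz":0.12,"twist":0,"grip":0.8},{"dx":0,"dy":0,"dz":0.15,"twist":0,"grip":0.8}]'
python3 -m crank '[{"dx":0,"dy":-0.03,"dz":0,"twist":0,"grip":0.8},{"dx":0,"dy":-0.065,"dz":0,"twist":0,"grip":0.8},{"dx":0,"dy":-0.1,"dz":0,"twist":0,"grip":0.8},{"dx":0,"dy":-0.13,"dz":0,"twist":0,"grip":0.8},{"dx":0,"dy":-0.15,"dz":0,"twist":0,"grip":0.8}]'
python3 - <<'E'
from h import *
f=arm.grab_frame("side");g=arm.grab_frame("top");cv2.imwrite("pics/e.png",np.hstack([cv2.resize(f[150:300,200:350,::-1],(400,400)),cv2.resize(g[150:300,130:280,::-1],(400,400))]))
a=np.linspace(0,6.283,90)
for n in("side","top"):
    h=cv2.cvtColor(f if n=="side" else g,cv2.COLOR_RGB2GRAY)
    print(n,"knob expect",np.round(proj(n,[.468,.27,.125]),1),np.round(proj(n,[.4725,.2735,.125]),1))
E
```

```text
t: 8.22
eef_pos: [0.4727, 0.2737, 0.113]
ee_rot: [-3.142, 0.0, -2.677]
force: [0.2, 1.1, 0.7]
width: 0.052
gripper_force: 0.0
t: 8.63
eef_pos: [0.4718, 0.2729, 0.1375]
ee_rot: [-3.141, -0.003, -2.677]
force: [-0.3, 0.2, -0.1]
width: 0.078
gripper_force: 0.0
t: 9.05
eef_pos: [0.4723, 0.2733, 0.2906]
ee_rot: [3.141, 0.001, -2.677]
force: [0.5, 0.1, 0.1]
width: 0.0787
gripper_force: 0.0
t: 9.47
eef_pos: [0.472, 0.1213, 0.2893]
ee_rot: [-3.142, 0.001, -2.677]
force: [0.5, -0.4, -0.4]
width: 0.079
gripper_force: 0.0
side knob expect [281.8 220.6] [279.4 221.3]
top knob expect [201.6 221.6] [200.3 219.8]
```

View pics/e.png

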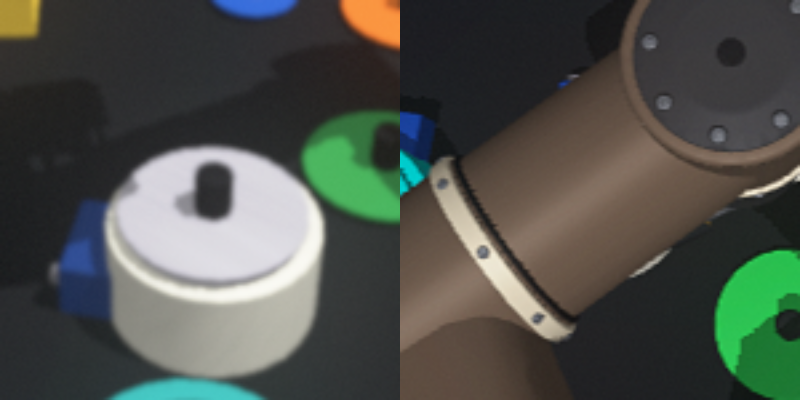

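The side view shows the lid level on the rim with its knob at about (280,221), within a few millimetres of centre; the arm hides the bath in the top view. The locating disc is inside the opening, so the lid can't be more than 10 mm off centre. The arm is clear, so I'm handing in.

```bash
python3 -c "
from station import arm
print(arm.job_done())"
```

```text
the job is handed in; nothing more can be done
None
```

The steel lid is on the bath's rim, fully down, level and centred to within a few millimetres in the last side view; I released it gently and handed the job in at about 9.6 s, with no verdict returned, and the arm never went near the blue lid or the beaker.

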